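Fetch the stapler from behind the goods

ROBOT

A 6-joint arm with a two-finger parallel gripper is mounted at the origin on the work surface. World frame = base frame: x ahead of the robot, y to its left, z up, the work surface at z = 0. Lengths are in m, angles in degrees, forces in N, time in s.
With the tool pointing down it reaches from about 0.4 to 0.825 m from the base axis. Payload 7 kg.
Tool frame: the origin (TCP) lies on the centre line of the jaws, within the pads' length; the fingertips stand r.tip_reach ahead of it and the grasp point (between the pads) is the TCP (r.tip_reach is the distance from the TCP to the fingertips, in m); z points along the fingers, y is the line along which they close (so a half turn about z gives the same grasp; the last joint's range is limited). The gripper opens to 88 mm and grips with 3 to 60 N. Pads are 19 mm wide; open, the fingers measure 130 mm over their backs; the gripper's body (78 mm by 193 mm) begins 47 mm behind the grasp point.
Start: joints at [93.799, 20.546, 0.682, 0, -70.136, -16.507], TCP at [0.149, 0.658, 0.246] pointing down, gripper open.
Joint ranges: [-176.03, 176.03], [-82.01, 121.73], [-58.28, 71.71], [-173.87, 95.51], [-174.79, -0.11], [-173.66, 173.66]. Speed limits (degrees/s): [136.94, 136.94, 172.46, 180, 180, 180].

INTERFACE

Orientations are given as [roll, pitch, yaw] about the fixed x, y, z axes, in that order (R = Rz(yaw) Ry(pitch) Rx(roll)).
In Python, from plant import sensors, cams, r gives the robot as it stands.
- The arm moves only by the tool drive_tool, never from a script. Its argument "rows" is a list of rows, each an object of numbers: "fingers": the gripper's target within -1 to 1 (fully open at 1, half-way at 0, shut at -1); "x", "y", "z": the shift along the tool's x, y, z in m; "spin": the turn about the tool's z in rad. A call has 1 to 10 rows; each row is the pose to reach, as a shift and turn from the pose commanded when the call began, along the tool's axes at that moment; what a row does not reach only later rows make up. A row lasts 1/8 s, in which the tool goes at most 62.5 mm and 10.7 degrees, less where a joint would pass 70% of its speed; a pose out of reach is approached as far as the arm can. A call with a gripper value outside its range is refused whole. The fingers move at their own pace and stop on an object; "newtons" is the grip in N (left out, the last holds). Time passes only in rows, so rows that repeat a pose let the fingers close. It gives the time, the measured TCP pose, the force, the opening and the grip force at its end, in the units of the state.
- sensors.get_state(): the state, without advancing time (a new reading comes with each control period).
- cams.capture(name): name is "scene" or "top"; returns a dict with "pixels" (420x560x3 uint8, red, green, blue), "intrinsics" (3x3 intrinsics, pixels), "eye" and "orientation" of the camera in the world. Camera axes: x right, y up, looking along -z (the intrinsics and any distortion apply to the point x, -y, -z); pixel columns grow to the right and rows downward; lengths in m; the calibration is good to about 2 mm. A picture is of the moment at which its call begins. There is no depth.
- r.close_job(): hands the job in; it is judged then, once.
The state is a dict: "time_s": time; "joints": joint angles; "qd": joint speeds; "joint_torque": joint torques, N m; "tcp_pos": TCP position; "eef_rot": TCP orientation; "contact_force": force on the tool from outside, world axes, zero at the start; "moment": the same for the moment, N m; "gripper_width": finger opening in m; "gripper_force": force on a finger pad.
Only numpy, scipy, OpenCV 4.12 (cv2) and the standard library are available. Lean on these libraries where they do the work, as an engineer would, in place of code of your own. Each camera call takes 0.05 s, during which the arm holds its last target. There are 200 camera calls.

TASK

A customer wants the black stapler that lies on the display stand behind the pencil jar, the glue bottle and the blue carton. First stand all three of these on the grey side tray; then lay the stapler in the middle of the green mat, along its length, while they wait there; then put the three back, each upright in the middle of the mat of its own colour (jar on yellow, glue on red, carton on blue). Knock nothing over and leave the black pen cup where it stands.

Things in the scene. Friction and masses are not known exactly. Their poses are not given: they have to be found in the camera images.
- jar_center (a point): round pencil jar, yellow with green and orange pencils around it and a pink lid, 54 mm in diameter, 100 mm high, standing on the yellow mat at the start. This point is on its axis, half-way up (50 mm above its underside); z up.
- glue_center (a point): round glue bottle, white with a red band and a red pointed cap; body 44 mm in diameter up to 74 mm above its underside, narrowing above; 104 mm high in all; standing on the red mat at the start. This point is on its axis, half-way up (52 mm above its underside); z up.
- carton_center (a point): blue upright carton with a white band, 50 mm (its x) by 44 mm (its y), 92 mm high, standing on the blue mat at the start. This point is its centre (46 mm above its underside); z up.
- stapler_center (a point): black desk stapler, 145 mm long (its x), 36 mm wide (its y), 50 mm high, lying upright on the board of the display stand (12 mm above the counter), beyond the row of the three goods, 7 to 25 mm behind them and about parallel to the row; a rim 35 mm high stands about 90 mm beyond its middle. This point is its centre (25 mm above its underside); z up. It can be gripped across its width at this height.
- mat_yellow: yellow square mat, 68 x 68 x 3 mm, fixed on the board of the plywood display stand (board top 12 mm above the counter, so the mat's top is 15 mm above the counter); the place of the pencil jar. Origin: centre of its underside (12 mm above the counter); z up, x and y along its sides. The three mats stand in a row along their y axes, 105 mm apart; their order changes from start to start.
- mat_red: red square mat, 68 x 68 x 3 mm, fixed on the board of the plywood display stand (board top 12 mm above the counter, so the mat's top is 15 mm above the counter); the place of the glue bottle. Origin: centre of its underside (12 mm above the counter); z up, x and y along its sides. The three mats stand in a row along their y axes, 105 mm apart; their order changes from start to start.
- mat_blue: blue square mat, 68 x 68 x 3 mm, fixed on the board of the plywood display stand (board top 12 mm above the counter, so the mat's top is 15 mm above the counter); the place of the carton. Origin: centre of its underside (12 mm above the counter); z up, x and y along its sides. The three mats stand in a row along their y axes, 105 mm apart; their order changes from start to start.
- tray: grey shallow side tray, fixed on the counter to one side of the stand (left or right), 310 mm (x) by 130 mm (y) outside, walls 5 mm thick, rim 14 mm above the counter, inner floor 5 mm above the counter. Origin: centre of its underside; x along its length, z up.
- mat_green: green mat for handing over, 190 mm (x) by 80 mm (y), 3 mm thick, fixed on the counter on the other side of the stand. Origin: centre of its underside; x along its length, z up.
- pencup: black cup full of pens, 76 mm in diameter, about 135 mm high, standing on the counter beyond the display stand; not to be moved. Origin: centre of its underside; z up.
Not all that is in view belongs to the job. What is shaped like the part that bears glue_center but turquoise is not meant.

How it is judged (in metres and radians):
On the way, in this order (a step that is already met when the one before it is completed fails the run):
1. jar, glue and carton all stand upright and released on the side tray (x of jar_center in the frame of tray between -0.15 and 0.15 m and y of jar_center in the frame of tray between -0.06 and 0.06 m and z of jar_center in the frame of tray below 0.062 m and angle between each of jar_center, glue_center, carton_center's own z axis and vertical below 0.15 rad and contact force between the fingers and jar below 0.1 N and linear speed of each of jar, glue, carton below 0.03 m/s and x of glue_center in the frame of tray between -0.15 and 0.15 m and y of glue_center in the frame of tray between -0.06 and 0.06 m and z of glue_center in the frame of tray below 0.064 m and contact force between the fingers and glue below 0.1 N and x of carton_center in the frame of tray between -0.15 and 0.15 m and y of carton_center in the frame of tray between -0.06 and 0.06 m and z of carton_center in the frame of tray below 0.058 m and contact force between the fingers and carton below 0.1 N), for 0.2 s.
2. the stapler lies released in the middle of the green mat, along it, while the three still stand on the tray (all of step 1 and horizontal distance between stapler_center and mat_green below 0.015 m and z of stapler_center in the frame of mat_green below 0.033 m and angle between stapler_center's own z axis and vertical below 0.1 rad and angle between the x axis of stapler_center and the x axis of mat_green, either way round below 0.2 rad and contact force between the fingers and stapler below 0.1 N and linear speed of stapler below 0.03 m/s), for 0.2 s.
At the end, for the whole second after the job is handed in: Jar, glue and carton stand upright (within 0.1 rad) and at rest on the yellow, red and blue mat, each within 15 mm of its mat's centre; the stapler lies upright on the green mat within 15 mm of its centre and 0.2 rad of its length (either way round); the pen cup is within 20 mm of where it was (horizontal distance between jar_center and mat_yellow below 0.015 m and z of jar_center in the frame of mat_yellow below 0.058 m and angle between each of jar_center, glue_center, carton_center, stapler_center's own z axis and vertical below 0.1 rad and linear speed of each of jar, glue, carton, stapler below 0.03 m/s and horizontal distance between glue_center and mat_red below 0.015 m and z of glue_center in the frame of mat_red below 0.06 m and horizontal distance between carton_center and mat_blue below 0.015 m and z of carton_center in the frame of mat_blue below 0.054 m and horizontal distance between stapler_center and mat_green below 0.015 m and z of stapler_center in the frame of mat_green below 0.033 m and angle between the x axis of stapler_center and the x axis of mat_green, either way round below 0.2 rad and contact force between the fingers and stapler below 0.1 N and distance of pencup from where it was at the start of the episode below 0.02 m); the robot touches nothing.
It fails at once if the jar, glue bottle, carton, stapler or pen cup is knocked over (angle between any of jar_center, glue_center, carton_center, stapler_center, pencup's own z axis and vertical above 0.7 rad).
It fails at once if the pen cup is pushed away (distance of pencup from where it was at the start of the episode above 0.02 m).
It also fails if it takes over 144 s, if anything falls off the work surface, if the arm or the gripper's body presses on something with over 40 N, if the wrist force passes 120 N, or if a joint passes its speed limit or range.

## Working session

There is one attempt and no reset: what is moved stays moved. The work goes in short steps, Python scripts to look and compute and a tool call to move; the robot and the scene stay as the last step left them, time stands still between calls to the robot, and variables do not carry over. Pictures are saved under pics/ and viewed, at most 14 in all, crops included, and the job is handed in when it is done.

Besides the shell and the picture viewer there is one more tool, called after "Call:" by a JSON object that holds its "name" and its "arguments". drive_tool: Moves the arm, as the interface text tells. Its arguments: {"type":"object","properties":{"rows":{"type":"array"},"newtons":{"type":"number"}},"required":["rows"]}

```bash
mkdir -p pics; ls; python3 - <<'E'
from plant import sensors,cams,r
import cv2,numpy as np
s=sensors.get_state()
print({k:np.round(v,4) for k,v in s.items()}, r.tip_reach)
for n in("scene","top"):
    c=cams.capture(n); cv2.imwrite(f"pics/{n}0.png",c["pixels"][:,:,::-1]); print(n,np.round(c["intrinsics"],2).tolist(),c["eye"],c["orientation"],[k for k in c])
E
```

```text
pics
{'time_s': np.float64(0.0), 'joints': array([ 9.38010e+01,  2.05928e+01,  6.32900e-01, -2.09000e-02,
       -7.01336e+01, -1.65038e+01]), 'qd': array([-0.0486,  0.0151, -0.0073,  0.0398,  0.0107, -0.0744]), 'joint_torque': array([ 3.10000e-03, -5.82729e+01,  2.93054e+01,  6.99690e+00,
        7.10000e-03, -2.00000e-04]), 'tcp_pos': array([0.1484, 0.658 , 0.2446]), 'eef_rot': array([ 1.799048e+02, -7.800000e-03, -1.270990e+01]), 'contact_force': array([ 0.6   , -0.371 ,  0.2186]), 'moment': array([ 0.0561, -0.0207,  0.0403]), 'gripper_force': np.float64(0.0), 'gripper_width': np.float64(0.0876)} 0.019
scene [[407.93, 0.0, 279.71], [0.0, 407.93, 218.97], [0.0, 0.0, 1.0]] [0.96408636 0.40240849 0.58808747] [ 50.0068189    0.38185935 133.77763752] ['pixels', 'intrinsics', 'eye', 'orientation']
top [[464.43, 0.0, 279.05], [0.0, 464.43, 210.09], [0.0, 0.0, 1.0]] [ 0.43770232 -0.0107983   1.22433914] [  5.93760299   0.23565261 -89.70723946] ['pixels', 'intrinsics', 'eye', 'orientation']
```

View pics/scene0.png

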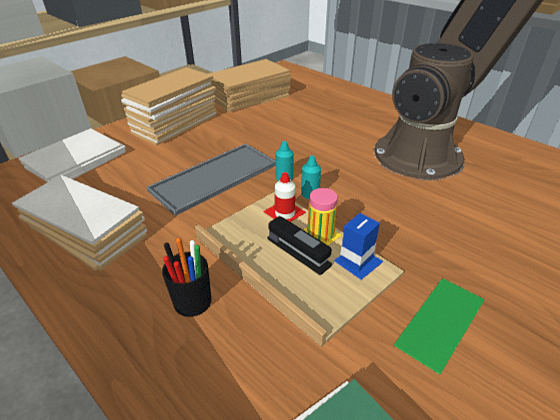

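View pics/top0.png

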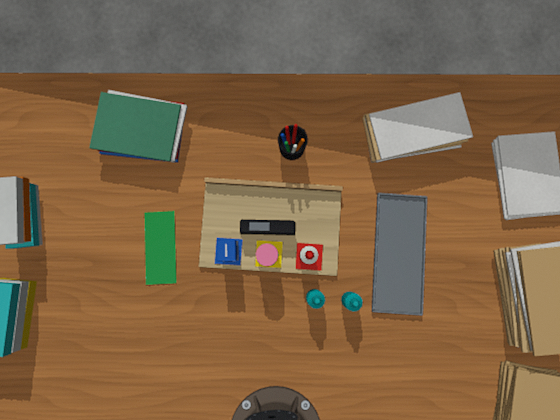

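The top view (left = +y) shows the row carton (228,251), jar (267,255), glue (309,256). The stapler is at (267,228), the green mat at (160,247), the tray at (400,254) and the pen cup at (292,142). Three bottles are shaped like the glue bottle: white/red at top (309,256), turquoise at (315,298) and turquoise at (352,301). The one meant is (309,256), because it is white with a red cap and stands on the red mat. I'll measure and confirm this in a crop.

```bash
cat > h.py <<'E'
from plant import sensors,cams,r
import cv2,numpy as np
from scipy.spatial.transform import Rotation as Ro
def cap(n):
    c=cams.capture(n); c["R"]=Ro.from_euler("xyz",c["orientation"],degrees=True).as_matrix(); 
    c["img"]=c["pixels"][:,:,::-1].copy(); c["hsv"]=cv2.cvtColor(c["img"],cv2.COLOR_BGR2HSV); return c
def w(c,uv,z):
    uv=np.atleast_2d(np.array(uv,float)); d=np.c_[uv,np.ones(len(uv))]@np.linalg.inv(c["intrinsics"]).T
    d=(d*[1,-1,-1])@c["R"].T; e=np.array(c["eye"]); return (e+d*((z-e[2])/d[:,2])[:,None])[:,:2]
def px(c,p):
    q=(np.atleast_2d(p)-c["eye"])@c["R"]*[1,-1,-1]; q=q@c["intrinsics"].T; return q[:,:2]/q[:,2:]
def mask(c,lo,hi,box=None):
    m=cv2.inRange(c["hsv"],np.array(lo),np.array(hi))
    if box: k=np.zeros_like(m); x0,y0,x1,y1=box; k[y0:y1,x0:x1]=255; m&=k
    return m
def big(m,close=0):
    if close: m=cv2.morphologyEx(m,cv2.MORPH_CLOSE,np.ones((close,close)))
    return max(cv2.findContours(m,0,1)[0],key=cv2.contourArea)
def rect(c,cn,z):
    W=w(c,cn.reshape(-1,2),z).astype(np.float32); (cx,cy),s,_=cv2.minAreaRect(W*1000)
    b=cv2.boxPoints(((cx,cy),s,_)); e=max(b[1]-b[0],b[2]-b[1],key=np.linalg.norm)
    return [round(float(v),1) for v in (cx,cy,*s,(np.degrees(np.arctan2(e[1],e[0]))+90)%180-90)]
E
python3 - <<'E'
from h import *
c=cap("top")
B=(195,170,350,285)
red=mask(c,(0,150,60),(6,255,255),B)|mask(c,(174,150,60),(180,255,255),B)
ms={"blue":mask(c,(105,120,40),(130,255,255),B),"red":red,"yellow":mask(c,(22,150,80),(32,255,255),B),
"green":mask(c,(50,120,60),(75,255,255),(130,200,190,295)),"pink":mask(c,(160,60,120),(178,255,255),B),
"stapler":mask(c,(0,0,0),(180,255,60),(235,212,300,240)),"tray":mask(c,(95,15,30),(125,90,200),(360,185,435,325)),
"cup":mask(c,(0,0,0),(180,255,45),(270,120,312,165))}
Z=dict(blue=.015,red=.015,yellow=.015,green=.003,pink=.115,stapler=.06,tray=.014,cup=.1)
v=c["img"].copy()
for k,m in ms.items():
    cn=big(m,5); print(k,rect(c,cn,Z[k]),cv2.boundingRect(cn),cv2.contourArea(cn)); cv2.drawContours(v,[cn],-1,(255,0,255),1)
# board wood corners not needed; glue cap circle
cap_=mask(c,(0,150,60),(6,255,255),(295,245,325,268))
cv2.imwrite("pics/crop.png",cv2.resize(v[170:325,140:440],None,fx=2.6,fy=2.6,interpolation=2))
E
```

```text
blue [456.0, 126.4, 65.3, 65.8, -3.3] (215, 238, 27, 27) 591.5
red [443.4, -82.8, 66.8, 66.7, 86.5] (296, 243, 27, 28) 615.5
yellow [449.9, 21.9, 67.2, 67.7, -3.5] (255, 240, 28, 28) 181.0
green [465.3, 307.1, 188.8, 78.8, 3.1] (145, 211, 31, 74) 2052.5
pink [446.8, 23.7, 49.7, 50.0, -89.7] (256, 244, 22, 22) 352.0
stapler [516.0, 24.7, 35.2, 135.8, -89.7] (240, 220, 55, 15) 703.5
tray [453.4, -317.5, 129.4, 306.2, -3.7] (372, 193, 55, 122) 5732.0
cup [722.8, -36.7, 69.3, 83.3, -0.1] (278, 126, 29, 34) 709.0
```

View pics/crop.png

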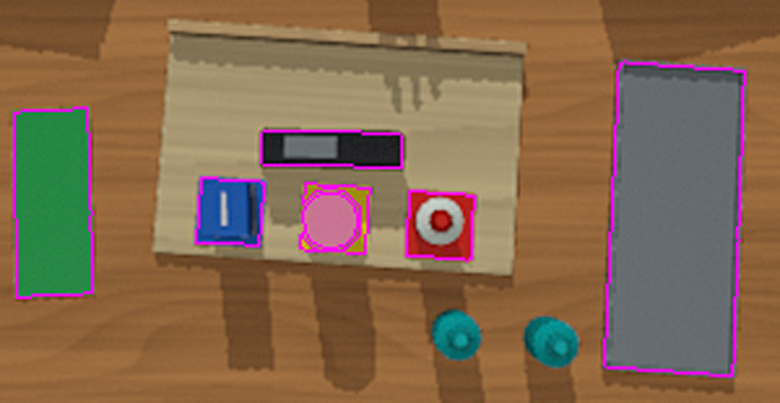

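Contours fit the mats (spacing 104.6 mm, sides about 68 mm, row yaw −3.5°). In the crop, the white/red bottle on the red mat at (440,221) is the glue, and the turquoise bottles at (456,335) and (552,341) are not meant. Next I'll measure glue, carton and jar using both views.

```bash
cat >> h.py <<'E'
def go(x,y,z,yaw=None):
    s=sensors.get_state(); p=s["tcp_pos"]; a=np.radians(s["eef_rot"][2]); d=np.array([x,y,z])-p
    t=[d[0]*np.cos(a)+d[1]*np.sin(a), d[0]*np.sin(a)-d[1]*np.cos(a), -d[2]]
    print("go",np.round(t,4),"spin",None if yaw is None else round(float(np.radians((s["eef_rot"][2]-yaw+180)%360-180)),3))
E
python3 - <<'E'
from h import *
c=cap("top"); s=cap("scene")
B=(300,246,320,265)
wh=mask(c,(0,0,110),(180,70,255),(296,243,324,271)); cn=big(wh); (u,v),rad=cv2.minEnclosingCircle(cn); print("glue ring",u,v,rad,w(c,(u,v),.089),rad*1.135/464)
rc=mask(c,(0,150,60),(6,255,255),(304,249,315,261)); M=cv2.moments(rc,True); print("glue cap",w(c,(M["m10"]/M["m00"],M["m01"]/M["m00"]),.105))
h=c["hsv"]; print("V row 251",h[251,212:246].tolist())
g=big(mask(c,(105,120,150),(130,255,255),(210,230,240,270))|mask(c,(0,0,140),(180,90,255),(222,242,231,260)),3); print("carton top?",rect(c,g,.107),cv2.boundingRect(g))
# scene view: pink lid, jar; glue red cap
p=big(mask(s,(160,60,120),(178,255,255),(300,180,345,220))); (u,v),_,_=cv2.fitEllipse(p); print("scene lid",u,v,"pred",px(s,[.4468,.0237,.11]))
for n,P in dict(glue=(.445,-.082,.119),glueb=(.445,-.082,.015),cart=(.456,.126,.107),st=(.516,.025,.062)).items(): print(n,px(s,P))
cv2.imwrite("pics/sc.png",cv2.resize(s["img"][160:290,230:410],None,fx=4,fy=4,interpolation=2))
E
```

```text
glue ring 308.79998779296875 254.76666259765625 9.224772453308105 [[ 0.44682052 -0.07846964]] 0.02256490675539806
glue cap [[ 0.44728689 -0.0783193 ]]
V row 251 [[21, 84, 166], [21, 86, 169], [21, 98, 179], [162, 29, 152], [107, 244, 164], [108, 211, 155], [108, 205, 159], [108, 196, 161], [108, 204, 160], [107, 210, 159], [108, 206, 160], [107, 218, 159], [109, 179, 161], [109, 16, 178], [30, 4, 189], [109, 108, 167], [108, 230, 156], [107, 221, 158], [108, 207, 160], [107, 211, 158], [108, 204, 160], [108, 202, 163], [108, 209, 156], [108, 232, 113], [111, 171, 58], [110, 81, 63], [113, 136, 90], [108, 226, 125], [108, 228, 162], [119, 80, 149], [21, 112, 161], [21, 92, 158], [20, 89, 126], [21, 90, 127]]
carton top? [454.7, 118.6, 55.2, 60.8, -3.3] (215, 238, 25, 26)
scene lid 322.9803161621094 198.72691345214844 pred [[324.74609044 197.06890545]]
glue [[285.74292315 172.1781474 ]]
glueb [[285.61074222 211.2377697 ]]
cart [[365.69145989 224.01070357]]
st [[301.00121139 233.03045894]]
```

View pics/sc.png

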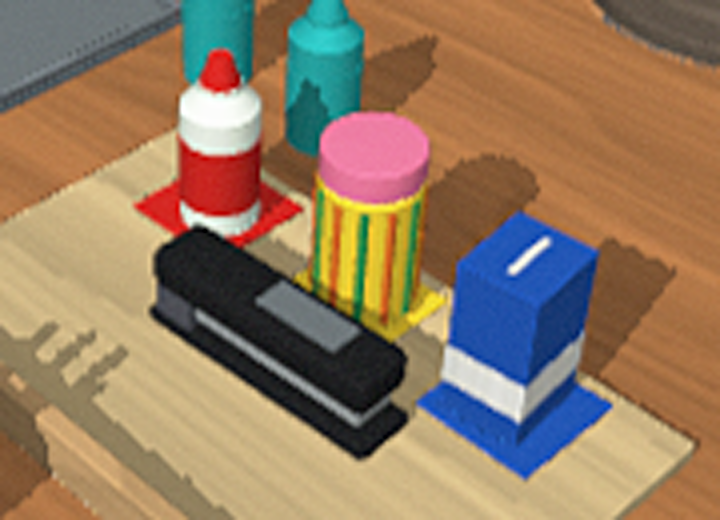

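The scene crop shows the carton top corners at (460,262), (520,213), (597,252), (537,305), the glue with its red tip at (219,50) and the stapler behind the row.

```bash
python3 - <<'E'
from h import *
s=cap("scene");c=cap("top")
q=np.array([(460,262),(520,213),(597,252),(537,305)])/4+[230,160]
W=w(s,q,.107)*1000; print(W.round(1),W.mean(0)); e=np.diff(np.r_[W,W[:1]],axis=0); print(np.linalg.norm(e,axis=1),np.degrees(np.arctan2(e[:,1],e[:,0])))
print("slot",w(c,(226.5,250),.107), w(s,np.array((529,257))/4+[230,160],.107))
print("glue tip",w(s,np.array((219,52))/4+[230,160],.117))
print("lid",w(s,(322.98,198.7),.11))
q=np.array([(150,315),(360,458),(408,408)])/4+[230,160]; print("stapler base",w(s,q,.016))
go(.45,.40,.23,-3.5)
E
```

```text
[[484.9 101.4]
 [437.7 100.6]
 [436.9 142.2]
 [485.  143. ]] [461.09819454 121.79434613]
[47.22217521 41.55201489 48.09796592 41.61607444] [-179.13726649   91.11144932    0.93258838  -90.09469237]
slot [[0.45705474 0.11992984]] [[0.46080104 0.12187547]]
glue tip [[ 0.4464408  -0.08346583]]
lid [[0.45323526 0.02452214]]
stapler base [[ 0.53747348 -0.04655135]
 [ 0.53949687  0.09495563]
 [ 0.49846212  0.09117739]]
go [0.351  0.1857 0.0154] spin -0.161
```

Call:
{"name": "drive_tool", "arguments": {"rows": [{"x":0.35,"y":0.186,"z":0.015,"spin":-0.222,"fingers":1},{"x":0.35,"y":0.186,"z":0.015,"spin":-0.222},{"x":0.35,"y":0.186,"z":0.015,"spin":-0.222},{"x":0.35,"y":0.186,"z":0.015,"spin":-0.222},{"x":0.35,"y":0.186,"z":0.015,"spin":-0.222},{"x":0.35,"y":0.186,"z":0.015,"spin":-0.222},{"x":0.35,"y":0.186,"z":0.015,"spin":-0.222},{"x":0.35,"y":0.186,"z":0.015,"spin":-0.222},{"x":0.35,"y":0.186,"z":0.015,"spin":-0.222}]}}

```text
invalid input
```

Call:
{"name": "drive_tool", "arguments": {"rows": [{"x":0.35,"y":0.186,"z":0.015,"spin":-0.222,"fingers":1},{"x":0.35,"y":0.186,"z":0.015,"spin":-0.222,"fingers":1},{"x":0.35,"y":0.186,"z":0.015,"spin":-0.222,"fingers":1},{"x":0.35,"y":0.186,"z":0.015,"spin":-0.222,"fingers":1},{"x":0.35,"y":0.186,"z":0.015,"spin":-0.222,"fingers":1},{"x":0.35,"y":0.186,"z":0.015,"spin":-0.222,"fingers":1},{"x":0.35,"y":0.186,"z":0.015,"spin":-0.222,"fingers":1},{"x":0.35,"y":0.186,"z":0.015,"spin":-0.222,"fingers":1},{"x":0.35,"y":0.186,"z":0.015,"spin":-0.222,"fingers":1}]}}

```text
time_s: 1.48
tcp_pos: [0.4486, 0.4006, 0.2306]
eef_rot: [-180.0, 0.0, 0.0]
contact_force: [-0.8, -0.0, -0.4]
gripper_width: 0.0875
gripper_force: 0.0
```

Call:
{"name": "drive_tool", "arguments": {"rows": [{"x":-0.002,"y":0.481,"z":0,"spin":0,"fingers":1},{"x":-0.002,"y":0.481,"z":0,"spin":0,"fingers":1},{"x":-0.002,"y":0.481,"z":0,"spin":0,"fingers":1},{"x":-0.002,"y":0.481,"z":0,"spin":0,"fingers":1},{"x":-0.002,"y":0.481,"z":0,"spin":0,"fingers":1},{"x":-0.002,"y":0.481,"z":0,"spin":0,"fingers":1},{"x":-0.002,"y":0.481,"z":0,"spin":0,"fingers":1},{"x":-0.002,"y":0.481,"z":0,"spin":0,"fingers":1},{"x":-0.002,"y":0.481,"z":0,"spin":0,"fingers":1},{"x":-0.002,"y":0.481,"z":0,"spin":0,"fingers":1}]}}

```text
time_s: 2.72
tcp_pos: [0.4473, -0.0801, 0.2307]
eef_rot: [-180.0, -0.0, 0.1]
contact_force: [-0.4, -0.0, 0.3]
gripper_width: 0.0879
gripper_force: 0.0
```

Descend in two stages, then close gently.

Call:
{"name": "drive_tool", "arguments": {"rows": [{"x":-0.001,"y":0,"z":0.06,"spin":0,"fingers":1},{"x":-0.001,"y":0,"z":0.11,"spin":0,"fingers":1},{"x":-0.001,"y":0,"z":0.14,"spin":0,"fingers":1},{"x":-0.001,"y":0,"z":0.155,"spin":0,"fingers":1},{"x":-0.001,"y":0,"z":0.155,"spin":0,"fingers":1},{"x":-0.001,"y":0,"z":0.155,"spin":0,"fingers":-1},{"x":-0.001,"y":0,"z":0.155,"spin":0,"fingers":-1},{"x":-0.001,"y":0,"z":0.155,"spin":0,"fingers":-1},{"x":-0.001,"y":0,"z":0.155,"spin":0,"fingers":-1},{"x":-0.001,"y":0,"z":0.155,"spin":0,"fingers":-1}], "newtons": 15}}

```text
time_s: 3.98
tcp_pos: [0.4462, -0.081, 0.0757]
eef_rot: [-180.0, -0.0, -0.0]
contact_force: [0.1, 0.4, -1.1]
gripper_width: 0.0439
gripper_force: 15.0
```

Call:
{"name": "drive_tool", "arguments": {"rows": [{"x":0,"y":0,"z":-0.05,"spin":0,"fingers":-1},{"x":0,"y":0,"z":-0.1,"spin":0,"fingers":-1},{"x":0,"y":0,"z":-0.15,"spin":0,"fingers":-1},{"x":0.03,"y":0.05,"z":-0.16,"spin":0,"fingers":-1},{"x":0.055,"y":0.1,"z":-0.16,"spin":0,"fingers":-1},{"x":0.08,"y":0.15,"z":-0.16,"spin":0,"fingers":-1},{"x":0.1,"y":0.2,"z":-0.16,"spin":0,"fingers":-1},{"x":0.102,"y":0.243,"z":-0.16,"spin":0,"fingers":-1},{"x":0.102,"y":0.243,"z":-0.16,"spin":0,"fingers":-1},{"x":0.102,"y":0.243,"z":-0.16,"spin":0,"fingers":-1}]}}

```text
time_s: 5.22
tcp_pos: [0.5476, -0.3239, 0.2348]
eef_rot: [-180.0, 0.1, -0.0]
contact_force: [-0.1, 1.0, -1.2]
gripper_width: 0.0436
gripper_force: 15.0
```

Call:
{"name": "drive_tool", "arguments": {"rows": [{"x":0,"y":0,"z":0.06,"spin":0,"fingers":-1},{"x":0,"y":0,"z":0.11,"spin":0,"fingers":-1},{"x":0,"y":0,"z":0.145,"spin":0,"fingers":-1},{"x":0,"y":0,"z":0.16,"spin":0,"fingers":-1},{"x":0,"y":0,"z":0.168,"spin":0,"fingers":-1},{"x":0,"y":0,"z":0.168,"spin":0,"fingers":-1},{"x":0,"y":0,"z":0.168,"spin":0,"fingers":0.8},{"x":0,"y":0,"z":0.168,"spin":0,"fingers":0.8},{"x":0,"y":0,"z":0.168,"spin":0,"fingers":0.8}]}}

```text
time_s: 6.35
tcp_pos: [0.5485, -0.3242, 0.0683]
eef_rot: [180.0, -0.1, 0.0]
contact_force: [-0.4, 0.3, 0.1]
gripper_width: 0.0678
gripper_force: 0.0
```

Call:
{"name": "drive_tool", "arguments": {"rows": [{"x":0,"y":0,"z":-0.05,"spin":0,"fingers":1},{"x":0,"y":0,"z":-0.11,"spin":0,"fingers":1},{"x":0,"y":0,"z":-0.168,"spin":0,"fingers":1},{"x":-0.05,"y":-0.06,"z":-0.168,"spin":0,"fingers":1},{"x":-0.1,"y":-0.348,"z":-0.168,"spin":0,"fingers":1},{"x":-0.1,"y":-0.348,"z":-0.168,"spin":0,"fingers":1},{"x":-0.1,"y":-0.348,"z":-0.168,"spin":0,"fingers":1},{"x":-0.1,"y":-0.348,"z":-0.168,"spin":0,"fingers":1},{"x":-0.1,"y":-0.348,"z":-0.168,"spin":0,"fingers":1},{"x":-0.1,"y":-0.348,"z":-0.168,"spin":0,"fingers":1}]}}

```text
time_s: 7.6
tcp_pos: [0.4476, 0.0272, 0.2363]
eef_rot: [-179.9, -0.1, 0.3]
contact_force: [0.5, 0.4, 0.7]
gripper_width: 0.0877
gripper_force: 0.0
```

Call:
{"name": "drive_tool", "arguments": {"rows": [{"x":0,"y":0,"z":0.0,"spin":0,"fingers":1},{"x":0,"y":0,"z":0.06,"spin":0,"fingers":1},{"x":0,"y":0,"z":0.11,"spin":0,"fingers":1},{"x":0,"y":0,"z":0.14,"spin":0,"fingers":1},{"x":0,"y":0,"z":0.16,"spin":0,"fingers":1},{"x":0,"y":0,"z":0.16,"spin":0,"fingers":1},{"x":0,"y":0,"z":0.16,"spin":0,"fingers":-1},{"x":0,"y":0,"z":0.16,"spin":0,"fingers":-1},{"x":0,"y":0,"z":0.16,"spin":0,"fingers":-1},{"x":0,"y":0,"z":0.16,"spin":0,"fingers":-1}]}}

```text
time_s: 8.85
tcp_pos: [0.4482, 0.0239, 0.076]
eef_rot: [180.0, -0.0, 0.0]
contact_force: [-0.7, -1.2, 2.3]
gripper_width: 0.0538
gripper_force: 15.0
```

Gripped at 54 mm. Now the tray middle (0.453, −0.318).

Call:
{"name": "drive_tool", "arguments": {"rows": [{"x":0,"y":0,"z":-0.05,"spin":0,"fingers":-1},{"x":0,"y":0,"z":-0.1,"spin":0,"fingers":-1},{"x":0,"y":0,"z":-0.15,"spin":0,"fingers":-1},{"x":0,"y":0.05,"z":-0.16,"spin":0,"fingers":-1},{"x":0,"y":0.11,"z":-0.16,"spin":0,"fingers":-1},{"x":0.0,"y":0.17,"z":-0.16,"spin":0,"fingers":-1},{"x":0.005,"y":0.23,"z":-0.16,"spin":0,"fingers":-1},{"x":0.005,"y":0.29,"z":-0.16,"spin":0,"fingers":-1},{"x":0.005,"y":0.33,"z":-0.16,"spin":0,"fingers":-1},{"x":0.005,"y":0.342,"z":-0.16,"spin":0,"fingers":-1}]}}

```text
time_s: 10.1
tcp_pos: [0.4523, -0.3198, 0.2345]
eef_rot: [-180.0, 0.1, -0.1]
contact_force: [-0.0, 1.0, -3.0]
gripper_width: 0.054
gripper_force: 15.0
```

Call:
{"name": "drive_tool", "arguments": {"rows": [{"x":0,"y":0,"z":0,"spin":0,"fingers":-1},{"x":0,"y":0,"z":0.06,"spin":0,"fingers":-1},{"x":0,"y":0,"z":0.11,"spin":0,"fingers":-1},{"x":0,"y":0,"z":0.145,"spin":0,"fingers":-1},{"x":0,"y":0,"z":0.16,"spin":0,"fingers":-1},{"x":0,"y":0,"z":0.169,"spin":0,"fingers":-1},{"x":0,"y":0,"z":0.169,"spin":0,"fingers":-1},{"x":0,"y":0,"z":0.169,"spin":0,"fingers":0.8},{"x":0,"y":0,"z":0.169,"spin":0,"fingers":0.8},{"x":0,"y":0,"z":0.169,"spin":0,"fingers":0.8}]}}

```text
time_s: 11.35
tcp_pos: [0.4536, -0.3182, 0.0673]
eef_rot: [180.0, -0.1, 0.0]
contact_force: [-0.1, -0.3, -0.8]
gripper_width: 0.0766
gripper_force: 0.0
```

Call:
{"name": "drive_tool", "arguments": {"rows": [{"x":0,"y":0,"z":0,"spin":0,"fingers":1},{"x":0,"y":0,"z":-0.05,"spin":0,"fingers":1},{"x":0,"y":0,"z":-0.11,"spin":0,"fingers":1},{"x":0,"y":0,"z":-0.168,"spin":0,"fingers":1},{"x":0,"y":-0.06,"z":-0.168,"spin":0,"fingers":1},{"x":0.005,"y":-0.439,"z":-0.168,"spin":0,"fingers":1},{"x":0.005,"y":-0.439,"z":-0.168,"spin":0,"fingers":1},{"x":0.005,"y":-0.439,"z":-0.168,"spin":0,"fingers":1},{"x":0.005,"y":-0.439,"z":-0.168,"spin":0,"fingers":1},{"x":0.005,"y":-0.439,"z":-0.168,"spin":0,"fingers":1}]}}

```text
time_s: 12.6
tcp_pos: [0.4569, 0.0564, 0.235]
eef_rot: [-180.0, -0.1, 0.0]
contact_force: [0.8, 0.1, 0.2]
gripper_width: 0.0875
gripper_force: 0.0
```

Call:
{"name": "drive_tool", "arguments": {"rows": [{"x":0.002,"y":-0.03,"z":0,"spin":0,"fingers":1},{"x":0.002,"y":-0.05,"z":0,"spin":0,"fingers":1},{"x":0.002,"y":-0.05,"z":0,"spin":0,"fingers":1},{"x":0.002,"y":-0.05,"z":0,"spin":0,"fingers":1}]}}

```text
time_s: 13.1
tcp_pos: [0.459, 0.1041, 0.2345]
eef_rot: [180.0, 0.0, 0.0]
contact_force: [-0.9, 0.1, 0.5]
gripper_width: 0.0873
gripper_force: 0.0
```

Call:
{"name": "drive_tool", "arguments": {"rows": [{"x":0,"y":-0.017,"z":0.0,"spin":0,"fingers":1},{"x":0,"y":-0.017,"z":0.06,"spin":0,"fingers":1},{"x":0,"y":-0.017,"z":0.11,"spin":0,"fingers":1},{"x":0,"y":-0.017,"z":0.14,"spin":0,"fingers":1},{"x":0,"y":-0.017,"z":0.16,"spin":0,"fingers":1},{"x":0,"y":-0.017,"z":0.16,"spin":0,"fingers":1},{"x":0,"y":-0.017,"z":0.16,"spin":0,"fingers":-1},{"x":0,"y":-0.017,"z":0.16,"spin":0,"fingers":-1},{"x":0,"y":-0.017,"z":0.16,"spin":0,"fingers":-1},{"x":0,"y":-0.017,"z":0.16,"spin":0,"fingers":-1}]}}

```text
time_s: 14.35
tcp_pos: [0.4594, 0.1216, 0.075]
eef_rot: [-180.0, -0.0, 0.0]
contact_force: [-0.2, -0.7, 0.2]
gripper_width: 0.0531
gripper_force: 0.0
```

Call:
{"name": "drive_tool", "arguments": {"rows": [{"x":0,"y":0,"z":0,"spin":0,"fingers":-1},{"x":0,"y":0,"z":0,"spin":0,"fingers":-1},{"x":0,"y":0,"z":0,"spin":0,"fingers":-1}]}}

```text
time_s: 14.72
tcp_pos: [0.4592, 0.1215, 0.0747]
eef_rot: [180.0, -0.0, 0.0]
contact_force: [-0.3, -0.5, 3.7]
gripper_width: 0.044
gripper_force: 14.9
```

Call:
{"name": "drive_tool", "arguments": {"rows": [{"x":0,"y":0,"z":-0.05,"spin":0,"fingers":-1},{"x":0,"y":0,"z":-0.1,"spin":0,"fingers":-1},{"x":0,"y":0,"z":-0.15,"spin":0,"fingers":-1},{"x":0,"y":0.05,"z":-0.16,"spin":0,"fingers":-1},{"x":0,"y":0.11,"z":-0.16,"spin":0,"fingers":-1},{"x":0,"y":0.17,"z":-0.16,"spin":0,"fingers":-1},{"x":-0.01,"y":0.23,"z":-0.16,"spin":0,"fingers":-1},{"x":-0.03,"y":0.285,"z":-0.16,"spin":0,"fingers":-1},{"x":-0.05,"y":0.335,"z":-0.16,"spin":0,"fingers":-1},{"x":-0.07,"y":0.37,"z":-0.16,"spin":0,"fingers":-1}]}}

```text
time_s: 15.98
tcp_pos: [0.3879, -0.2501, 0.234]
eef_rot: [-180.0, 0.0, -0.1]
contact_force: [1.4, -0.5, -2.5]
gripper_width: 0.0442
gripper_force: 14.9
```

Call:
{"name": "drive_tool", "arguments": {"rows": [{"x":-0.02,"y":0.045,"z":0,"spin":0,"fingers":-1},{"x":-0.03,"y":0.063,"z":0,"spin":0,"fingers":-1},{"x":-0.03,"y":0.063,"z":0,"spin":0,"fingers":-1},{"x":-0.03,"y":0.063,"z":0.0,"spin":0,"fingers":-1}]}}

```text
time_s: 16.48
tcp_pos: [0.3592, -0.3111, 0.2342]
eef_rot: [-180.0, 0.0, -0.0]
contact_force: [-0.0, 0.5, -1.6]
gripper_width: 0.0443
gripper_force: 14.9
```

Lower (target z = 0.0657), release, rise, then look.

Call:
{"name": "drive_tool", "arguments": {"rows": [{"x":0,"y":0,"z":0.06,"spin":0,"fingers":-1},{"x":0,"y":0,"z":0.11,"spin":0,"fingers":-1},{"x":0,"y":0,"z":0.145,"spin":0,"fingers":-1},{"x":0,"y":0,"z":0.16,"spin":0,"fingers":-1},{"x":0,"y":0,"z":0.169,"spin":0,"fingers":-1},{"x":0,"y":0,"z":0.169,"spin":0,"fingers":-1},{"x":0,"y":0,"z":0.169,"spin":0,"fingers":0.8},{"x":0,"y":0,"z":0.169,"spin":0,"fingers":0.8},{"x":0,"y":0,"z":0.169,"spin":0,"fingers":0.8},{"x":0,"y":0,"z":0.169,"spin":0,"fingers":0.8}]}}

```text
time_s: 17.73
tcp_pos: [0.3594, -0.3116, 0.0658]
eef_rot: [180.0, -0.0, 0.0]
contact_force: [0.0, -0.3, -0.0]
gripper_width: 0.0764
gripper_force: 0.0
```

Call:
{"name": "drive_tool", "arguments": {"rows": [{"x":0,"y":0,"z":-0.05,"spin":0,"fingers":1},{"x":0,"y":0,"z":-0.11,"spin":0,"fingers":1},{"x":0,"y":0,"z":-0.168,"spin":0,"fingers":1},{"x":0.03,"y":-0.05,"z":-0.168,"spin":0.1,"fingers":1},{"x":0.06,"y":-0.1,"z":-0.168,"spin":0.25,"fingers":1},{"x":0.09,"y":-0.15,"z":-0.168,"spin":0.4,"fingers":1},{"x":0.11,"y":-0.2,"z":-0.168,"spin":0.55,"fingers":1},{"x":0.13,"y":-0.25,"z":-0.168,"spin":0.7,"fingers":1},{"x":0.145,"y":-0.3,"z":-0.168,"spin":0.85,"fingers":1},{"x":0.158,"y":-0.335,"z":-0.168,"spin":1.0,"fingers":1}]}}

```text
time_s: 18.98
tcp_pos: [0.5175, 0.0256, 0.2336]
eef_rot: [-180.0, 0.0, -57.5]
contact_force: [-0.3, 0.0, -0.5]
gripper_width: 0.0874
gripper_force: 0.0
```

```bash
python3 - <<'E'
from h import *
for n in("scene","top"): 
    c=cap(n); cv2.imwrite(f"pics/{n}1.png",c["img"])
m=np.vstack([cv2.resize(cv2.imread("pics/scene1.png")[80:330,100:420],(700,340)),cv2.resize(cv2.imread("pics/top1.png")[170:330,140:470],(700,260))]) if 0 else None
E
```

```text
(no output)
```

View pics/scene1.png

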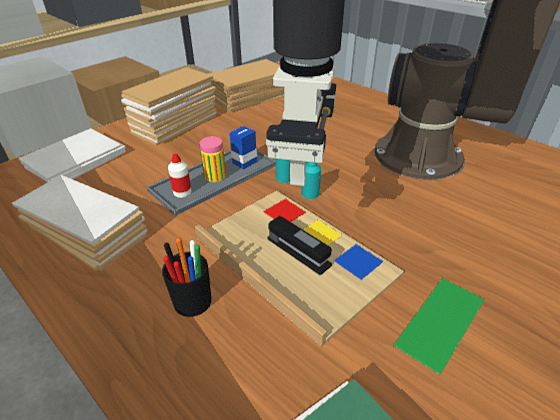

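The jar, glue and carton stand on the tray at (212,158), (179,175) and (243,147), and the stapler is unmoved at (300,245). I'll measure the bare mats and re-check the stapler in the scene view.

```bash
python3 - <<'E'
from h import *
s=cap("scene")
B=(255,190,390,285)
red=mask(s,(0,150,60),(6,255,255),B)|mask(s,(174,150,60),(180,255,255),B)
for k,m in dict(red=red,blue=mask(s,(105,120,40),(130,255,255),B)).items(): print(k,rect(s,big(m,3),.015))
print("green",rect(s,big(mask(s,(50,120,60),(75,255,255),(390,270,490,380)),3),.003))
go(.517,.0245,.235,-90)
E
```

```text
red [447.7, -84.2, 68.3, 67.9, 86.7]
blue [459.9, 125.2, 67.3, 68.0, -3.5]
green [469.7, 305.9, 189.8, 79.2, 3.2]
go [ 0.0001  0.0006 -0.0017] spin 0.573
```

Call:
{"name": "drive_tool", "arguments": {"rows": [{"x":0,"y":0,"z":0,"spin":0.16,"fingers":1},{"x":0,"y":0,"z":0,"spin":0.32,"fingers":1},{"x":0,"y":0,"z":0,"spin":0.48,"fingers":1},{"x":0,"y":0,"z":0,"spin":0.57,"fingers":1},{"x":0,"y":0,"z":0,"spin":0.57,"fingers":1},{"x":0,"y":0,"z":0,"spin":0.57,"fingers":1}]}}

```text
time_s: 19.88
tcp_pos: [0.517, 0.023, 0.2336]
eef_rot: [180.0, 0.0, -89.8]
contact_force: [0.2, -0.3, 0.3]
gripper_width: 0.0873
gripper_force: 0.0
```

Call:
{"name": "drive_tool", "arguments": {"rows": [{"x":-0.001,"y":0,"z":0.06,"spin":0,"fingers":1},{"x":-0.001,"y":0,"z":0.11,"spin":0,"fingers":1},{"x":-0.001,"y":0,"z":0.15,"spin":0,"fingers":1},{"x":-0.001,"y":0,"z":0.18,"spin":0,"fingers":1},{"x":-0.001,"y":0,"z":0.195,"spin":0,"fingers":1},{"x":-0.001,"y":0,"z":0.195,"spin":0,"fingers":1},{"x":-0.001,"y":0,"z":0.195,"spin":0,"fingers":-1},{"x":-0.001,"y":0,"z":0.195,"spin":0,"fingers":-1},{"x":-0.001,"y":0,"z":0.195,"spin":0,"fingers":-1},{"x":-0.001,"y":0,"z":0.195,"spin":0,"fingers":-1}], "newtons": 25}}

```text
time_s: 21.12
tcp_pos: [0.5174, 0.0246, 0.039]
eef_rot: [-180.0, 0.0, -89.9]
contact_force: [0.3, -0.2, -0.5]
gripper_width: 0.0532
gripper_force: 0.0
```

Call:
{"name": "drive_tool", "arguments": {"rows": [{"x":-0.001,"y":0,"z":0,"spin":0,"fingers":-1},{"x":-0.001,"y":0,"z":0,"spin":0,"fingers":-1},{"x":-0.001,"y":0,"z":0,"spin":0,"fingers":-1},{"x":-0.001,"y":0,"z":0,"spin":0,"fingers":-1}]}}

```text
time_s: 21.62
tcp_pos: [0.5175, 0.0257, 0.0387]
eef_rot: [-180.0, 0.0, -89.9]
contact_force: [-0.0, 1.5, 1.8]
gripper_width: 0.0358
gripper_force: 25.0
```

Call:
{"name": "drive_tool", "arguments": {"rows": [{"x":0,"y":0,"z":-0.05,"spin":0,"fingers":-1},{"x":0,"y":0,"z":-0.1,"spin":0,"fingers":-1},{"x":0,"y":0,"z":-0.15,"spin":0,"fingers":-1},{"x":-0.04,"y":0.01,"z":-0.16,"spin":-0.15,"fingers":-1},{"x":-0.08,"y":0.02,"z":-0.16,"spin":-0.33,"fingers":-1},{"x":-0.12,"y":0.03,"z":-0.16,"spin":-0.5,"fingers":-1},{"x":-0.16,"y":0.04,"z":-0.16,"spin":-0.67,"fingers":-1},{"x":-0.2,"y":0.045,"z":-0.16,"spin":-0.84,"fingers":-1},{"x":-0.24,"y":0.051,"z":-0.16,"spin":-1.0,"fingers":-1},{"x":-0.281,"y":0.051,"z":-0.16,"spin":-1.16,"fingers":-1}]}}

```text
time_s: 22.88
tcp_pos: [0.4648, 0.3071, 0.198]
eef_rot: [179.9, 0.0, -23.2]
contact_force: [0.9, 0.5, -1.0]
gripper_width: 0.0358
gripper_force: 25.0
```

Call:
{"name": "drive_tool", "arguments": {"rows": [{"x":0,"y":0,"z":0,"spin":-0.17,"fingers":-1},{"x":0,"y":0,"z":0,"spin":-0.33,"fingers":-1},{"x":0,"y":0,"z":0,"spin":-0.46,"fingers":-1},{"x":0,"y":0,"z":0,"spin":-0.46,"fingers":-1},{"x":0,"y":0,"z":0,"spin":-0.46,"fingers":-1},{"x":0,"y":0,"z":0,"spin":-0.46,"fingers":-1}]}}

```text
time_s: 23.62
tcp_pos: [0.4658, 0.3063, 0.1984]
eef_rot: [180.0, 0.0, 2.8]
contact_force: [-0.1, -0.0, -1.2]
gripper_width: 0.0362
gripper_force: 25.0
```

```bash
python3 - <<'E'
from h import *
c=cap("scene"); cv2.imwrite("pics/s2.png",c["img"])
go(.4665,.3065,.2,3.1); print(sensors.get_state()["tcp_pos"])
E
```

```text
go [ 0.0006 -0.0001 -0.0015] spin -0.005
[0.46589883 0.30632712 0.19853505]
```

View pics/s2.png

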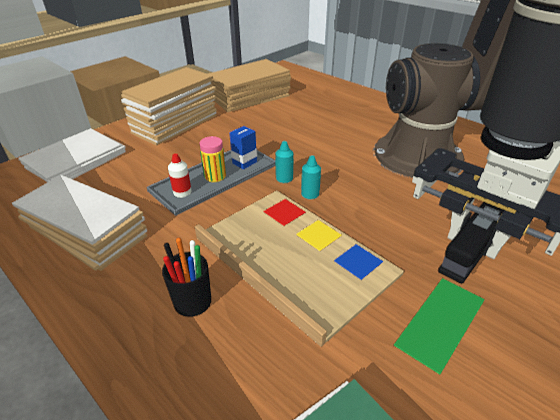

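The stapler is held level at (475,245) and aligned over the green mat (440,325). Next: lower, release and rise.

Call:
{"name": "drive_tool", "arguments": {"rows": [{"x":0,"y":0,"z":0.06,"spin":0,"fingers":-1},{"x":0,"y":0,"z":0.11,"spin":0,"fingers":-1},{"x":0,"y":0,"z":0.145,"spin":0,"fingers":-1},{"x":0,"y":0,"z":0.16,"spin":0,"fingers":-1},{"x":0,"y":0,"z":0.168,"spin":0,"fingers":-1},{"x":0,"y":0,"z":0.168,"spin":0,"fingers":-1},{"x":0,"y":0,"z":0.168,"spin":0,"fingers":0.9},{"x":0,"y":0,"z":0.168,"spin":0,"fingers":0.9},{"x":0,"y":0,"z":0.168,"spin":0,"fingers":0.9},{"x":0,"y":0,"z":0.168,"spin":0,"fingers":0.9}]}}

```text
time_s: 24.92
tcp_pos: [0.466, 0.3066, 0.0309]
eef_rot: [-180.0, -0.0, 2.9]
contact_force: [0.6, 0.3, -0.5]
gripper_width: 0.0706
gripper_force: 0.0
```

Call:
{"name": "drive_tool", "arguments": {"rows": [{"x":0,"y":0,"z":-0.03,"spin":0,"fingers":1},{"x":0,"y":0,"z":-0.08,"spin":0,"fingers":1},{"x":0,"y":0,"z":-0.14,"spin":0,"fingers":1},{"x":0,"y":0,"z":-0.2,"spin":0,"fingers":1},{"x":0,"y":0.06,"z":-0.2,"spin":0.05,"fingers":1},{"x":0,"y":0.12,"z":-0.2,"spin":0.05,"fingers":1},{"x":0,"y":0.18,"z":-0.2,"spin":0.05,"fingers":1},{"x":0,"y":0.24,"z":-0.2,"spin":0.05,"fingers":1},{"x":0,"y":0.3,"z":-0.2,"spin":0.05,"fingers":1},{"x":0,"y":0.3,"z":-0.2,"spin":0.05,"fingers":1}]}}

```text
time_s: 26.18
tcp_pos: [0.4804, 0.0034, 0.2307]
eef_rot: [180.0, 0.0, -0.3]
contact_force: [-0.0, 0.8, -0.5]
gripper_width: 0.0875
gripper_force: 0.0
```

```bash
python3 - <<'E'
from h import *
s=cap("scene");c=cap("top"); cv2.imwrite("pics/t3.png",c["img"])
st=big(mask(c,(0,0,0),(180,255,60),(125,195,185,300)),5); print("stapler",rect(c,st,.05))
g=big(mask(c,(50,120,60),(75,255,255),(130,200,190,295))|mask(c,(0,0,0),(180,255,60),(140,205,180,290)),7); print("green",rect(c,g,.003))
E
```

```text
stapler [508.0, 303.6, 55.4, 40.7, 2.0]
green [474.7, 305.4, 174.3, 81.1, 7.2]
```

View pics/t3.png

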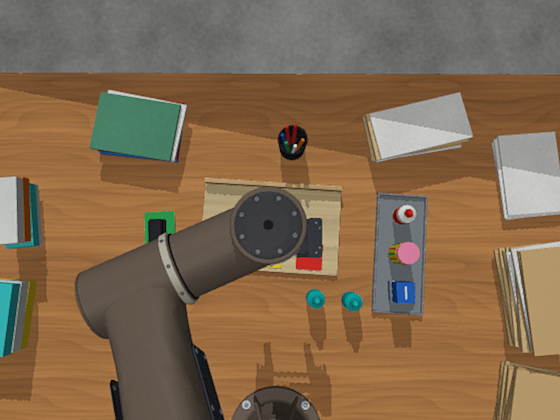

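The three stand on the tray at (404,214), (406,253) and (402,293). The elbow hides the stapler at (157,230), so I'll check it from the next arm pose, over the carton on the tray.

Call:
{"name": "drive_tool", "arguments": {"rows": [{"x":-0.02,"y":0.06,"z":0,"spin":0,"fingers":1},{"x":-0.04,"y":0.12,"z":0,"spin":0,"fingers":1},{"x":-0.06,"y":0.175,"z":0,"spin":0,"fingers":1},{"x":-0.08,"y":0.23,"z":0,"spin":0,"fingers":1},{"x":-0.1,"y":0.28,"z":0,"spin":0,"fingers":1},{"x":-0.121,"y":0.315,"z":0,"spin":0,"fingers":1},{"x":-0.121,"y":0.315,"z":0,"spin":0,"fingers":1},{"x":-0.121,"y":0.315,"z":0,"spin":0,"fingers":1},{"x":-0.121,"y":0.315,"z":0,"spin":0,"fingers":1}]}}

```text
time_s: 27.4
tcp_pos: [0.3609, -0.3072, 0.2306]
eef_rot: [-180.0, -0.0, 0.1]
contact_force: [-0.3, 0.3, 0.6]
gripper_width: 0.0879
gripper_force: 0.0
```

```bash
python3 - <<'E'
from h import *
s=cap("scene");c=cap("top"); cv2.imwrite("pics/s4.png",cv2.resize(s["img"][200:400,300:560],None,fx=3,fy=3,interpolation=2))
st=big(mask(c,(0,0,0),(180,255,60),(125,195,185,300)),5); print("stapler",rect(c,st,.05))
go(.3593,-.3114,.2307,0)
E
```

```text
stapler [466.4, 302.6, 140.0, 43.6, 2.9]
go [-0.0015  0.0041 -0.0001] spin 0.002
```

View pics/s4.png

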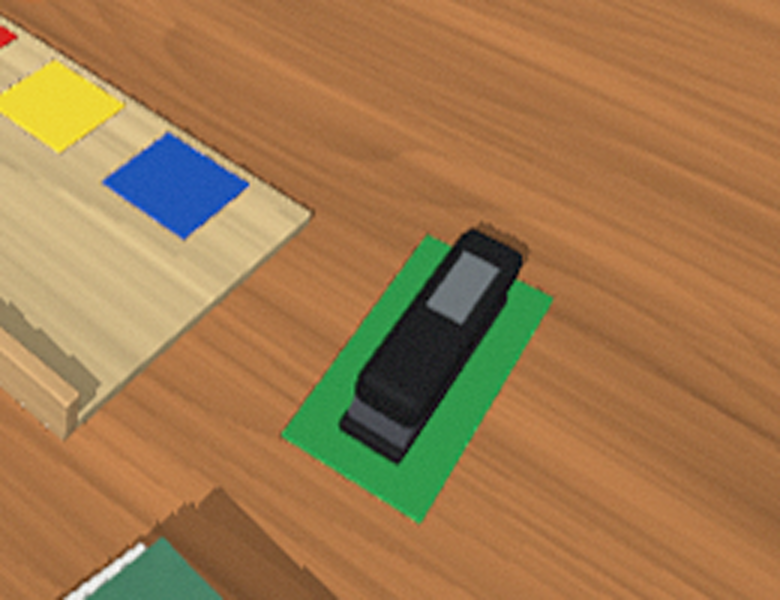

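The stapler lies upright along the middle of the green mat (crop (430,345)), and the top view puts it at (466,303) mm against a mat centre of (465,307) mm. Now I'll return the carton.

Call:
{"name": "drive_tool", "arguments": {"rows": [{"x":-0.001,"y":0.004,"z":0.06,"spin":0,"fingers":1},{"x":-0.001,"y":0.004,"z":0.11,"spin":0,"fingers":1},{"x":-0.001,"y":0.004,"z":0.15,"spin":0,"fingers":1},{"x":-0.001,"y":0.004,"z":0.165,"spin":0,"fingers":1},{"x":-0.001,"y":0.004,"z":0.165,"spin":0,"fingers":-1},{"x":-0.001,"y":0.004,"z":0.165,"spin":0,"fingers":-1},{"x":-0.001,"y":0.004,"z":0.165,"spin":0,"fingers":-1},{"x":-0.001,"y":0.004,"z":0.165,"spin":0,"fingers":-1},{"x":-0.001,"y":0.004,"z":0.165,"spin":0,"fingers":-1},{"x":-0.001,"y":0.004,"z":0.165,"spin":0,"fingers":-1}], "newtons": 15}}

```text
time_s: 28.75
tcp_pos: [0.3592, -0.3123, 0.066]
eef_rot: [180.0, -0.0, 0.0]
contact_force: [-0.8, 2.6, 5.6]
gripper_width: 0.044
gripper_force: 14.9
```

Call:
{"name": "drive_tool", "arguments": {"rows": [{"x":0,"y":0,"z":0,"spin":0,"fingers":-1},{"x":0,"y":0,"z":-0.05,"spin":0,"fingers":-1},{"x":0,"y":0,"z":-0.1,"spin":0,"fingers":-1},{"x":0,"y":0,"z":-0.15,"spin":0,"fingers":-1},{"x":0.01,"y":-0.04,"z":-0.17,"spin":0,"fingers":-1},{"x":0.03,"y":-0.09,"z":-0.17,"spin":0,"fingers":-1},{"x":0.05,"y":-0.14,"z":-0.17,"spin":0,"fingers":-1},{"x":0.07,"y":-0.19,"z":-0.17,"spin":0,"fingers":-1},{"x":0.085,"y":-0.24,"z":-0.17,"spin":0,"fingers":-1},{"x":0.095,"y":-0.3,"z":-0.17,"spin":0,"fingers":-1}]}}

```text
time_s: 30.0
tcp_pos: [0.4539, -0.0107, 0.2352]
eef_rot: [180.0, 0.0, -0.0]
contact_force: [1.5, 0.7, -2.3]
gripper_width: 0.0438
gripper_force: 14.9
```

Call:
{"name": "drive_tool", "arguments": {"rows": [{"x":0,"y":-0.06,"z":0,"spin":0,"fingers":-1},{"x":0,"y":-0.11,"z":0,"spin":0,"fingers":-1},{"x":0.004,"y":-0.137,"z":0,"spin":0,"fingers":-1},{"x":0.004,"y":-0.137,"z":0,"spin":0,"fingers":-1},{"x":0.004,"y":-0.137,"z":0,"spin":0,"fingers":-1}]}}

```text
time_s: 30.62
tcp_pos: [0.4575, 0.1245, 0.235]
eef_rot: [180.0, 0.1, 0.0]
contact_force: [0.3, -0.2, -2.3]
gripper_width: 0.0442
gripper_force: 15.0
```

Call:
{"name": "drive_tool", "arguments": {"rows": [{"x":0,"y":-0.001,"z":0.06,"spin":0,"fingers":-1},{"x":0,"y":-0.001,"z":0.11,"spin":0,"fingers":-1},{"x":0,"y":-0.001,"z":0.14,"spin":0,"fingers":-1},{"x":0,"y":-0.001,"z":0.153,"spin":0,"fingers":-1},{"x":0,"y":-0.001,"z":0.158,"spin":0,"fingers":-1},{"x":0,"y":-0.001,"z":0.158,"spin":0,"fingers":-1},{"x":0,"y":-0.001,"z":0.158,"spin":0,"fingers":0.8},{"x":0,"y":-0.001,"z":0.158,"spin":0,"fingers":0.8},{"x":0,"y":-0.001,"z":0.158,"spin":0,"fingers":0.8},{"x":0,"y":-0.001,"z":0.158,"spin":0,"fingers":0.8}]}}

```text
time_s: 31.88
tcp_pos: [0.458, 0.1259, 0.0778]
eef_rot: [-180.0, -0.0, 0.0]
contact_force: [0.3, -1.0, -0.2]
gripper_width: 0.077
gripper_force: 0.0
```

Call:
{"name": "drive_tool", "arguments": {"rows": [{"x":0,"y":0,"z":-0.05,"spin":0,"fingers":1},{"x":0,"y":0,"z":-0.11,"spin":0,"fingers":1},{"x":0,"y":0,"z":-0.16,"spin":0,"fingers":1},{"x":0,"y":0.06,"z":-0.16,"spin":0,"fingers":1},{"x":0,"y":0.12,"z":-0.16,"spin":0,"fingers":1},{"x":0,"y":0.18,"z":-0.16,"spin":0,"fingers":1},{"x":0,"y":0.24,"z":-0.16,"spin":0,"fingers":1},{"x":0,"y":0.3,"z":-0.16,"spin":0,"fingers":1},{"x":-0.004,"y":0.36,"z":-0.16,"spin":0,"fingers":1},{"x":-0.004,"y":0.42,"z":-0.16,"spin":0,"fingers":1}]}}

```text
time_s: 33.12
tcp_pos: [0.4536, -0.2962, 0.2378]
eef_rot: [180.0, -0.0, 0.0]
contact_force: [1.1, 0.4, 0.6]
gripper_width: 0.0876
gripper_force: 0.0
```

Call:
{"name": "drive_tool", "arguments": {"rows": [{"x":0,"y":0.024,"z":0,"spin":0,"fingers":1},{"x":0,"y":0.024,"z":0,"spin":0,"fingers":1},{"x":0,"y":0.024,"z":0,"spin":0,"fingers":1},{"x":0,"y":0.024,"z":0,"spin":0,"fingers":1}]}}

```text
time_s: 33.62
tcp_pos: [0.4542, -0.3173, 0.2378]
eef_rot: [-180.0, -0.0, 0.1]
contact_force: [0.3, 0.5, 0.0]
gripper_width: 0.0876
gripper_force: 0.0
```

Call:
{"name": "drive_tool", "arguments": {"rows": [{"x":0,"y":0,"z":0.06,"spin":0,"fingers":1},{"x":0,"y":0,"z":0.11,"spin":0,"fingers":1},{"x":0,"y":0,"z":0.15,"spin":0,"fingers":1},{"x":0,"y":0,"z":0.171,"spin":0,"fingers":1},{"x":0,"y":0,"z":0.171,"spin":0,"fingers":-1},{"x":0,"y":0,"z":0.171,"spin":0,"fingers":-1},{"x":0,"y":0,"z":0.171,"spin":0,"fingers":-1},{"x":0,"y":0,"z":0.171,"spin":0,"fingers":-1},{"x":0,"y":0,"z":0.171,"spin":0,"fingers":-1},{"x":0,"y":0,"z":0.171,"spin":0,"fingers":-1}]}}

```text
time_s: 34.88
tcp_pos: [0.4546, -0.3182, 0.0676]
eef_rot: [180.0, -0.1, 0.0]
contact_force: [-0.7, 3.3, 6.9]
gripper_width: 0.0536
gripper_force: 15.0
```

Call:
{"name": "drive_tool", "arguments": {"rows": [{"x":0,"y":0,"z":-0.05,"spin":0,"fingers":-1},{"x":0,"y":0,"z":-0.1,"spin":0,"fingers":-1},{"x":0,"y":0,"z":-0.15,"spin":0,"fingers":-1},{"x":0,"y":-0.04,"z":-0.17,"spin":0,"fingers":-1},{"x":0,"y":-0.1,"z":-0.17,"spin":0,"fingers":-1},{"x":0,"y":-0.16,"z":-0.17,"spin":0,"fingers":-1},{"x":-0.003,"y":-0.22,"z":-0.17,"spin":0,"fingers":-1},{"x":-0.003,"y":-0.28,"z":-0.17,"spin":0,"fingers":-1},{"x":-0.003,"y":-0.32,"z":-0.17,"spin":0,"fingers":-1},{"x":-0.003,"y":-0.339,"z":-0.17,"spin":0,"fingers":-1}]}}

```text
time_s: 36.12
tcp_pos: [0.4503, 0.0227, 0.2364]
eef_rot: [-180.0, 0.0, 0.1]
contact_force: [0.4, -0.9, -3.0]
gripper_width: 0.0537
gripper_force: 15.0
```

Call:
{"name": "drive_tool", "arguments": {"rows": [{"x":0,"y":0,"z":0,"spin":0,"fingers":-1},{"x":0,"y":0,"z":0,"spin":0,"fingers":-1},{"x":0,"y":0,"z":0,"spin":0,"fingers":-1}]}}

```text
time_s: 36.5
tcp_pos: [0.4508, 0.02, 0.2364]
eef_rot: [180.0, 0.0, -0.1]
contact_force: [0.8, -0.4, -2.3]
gripper_width: 0.0539
gripper_force: 15.0
```

Call:
{"name": "drive_tool", "arguments": {"rows": [{"x":0,"y":-0.001,"z":0.06,"spin":0,"fingers":-1},{"x":0,"y":-0.001,"z":0.11,"spin":0,"fingers":-1},{"x":0,"y":-0.001,"z":0.14,"spin":0,"fingers":-1},{"x":0,"y":-0.001,"z":0.153,"spin":0,"fingers":-1},{"x":0,"y":-0.001,"z":0.158,"spin":0,"fingers":-1},{"x":0,"y":-0.001,"z":0.158,"spin":0,"fingers":-1},{"x":0,"y":-0.001,"z":0.158,"spin":0,"fingers":0.7},{"x":0,"y":-0.001,"z":0.158,"spin":0,"fingers":0.7},{"x":0,"y":-0.001,"z":0.158,"spin":0,"fingers":0.7},{"x":0,"y":-0.001,"z":0.158,"spin":0,"fingers":0.7}]}}

```text
time_s: 37.75
tcp_pos: [0.4511, 0.0219, 0.0788]
eef_rot: [-180.0, -0.0, 0.0]
contact_force: [0.2, -0.2, -0.5]
gripper_width: 0.0741
gripper_force: 0.0
```

Call:
{"name": "drive_tool", "arguments": {"rows": [{"x":0,"y":0,"z":-0.05,"spin":0,"fingers":0.8},{"x":0,"y":0,"z":-0.11,"spin":0,"fingers":1},{"x":0,"y":0,"z":-0.16,"spin":0,"fingers":1},{"x":0.02,"y":0.055,"z":-0.16,"spin":0,"fingers":1},{"x":0.04,"y":0.11,"z":-0.16,"spin":0,"fingers":1},{"x":0.06,"y":0.165,"z":-0.16,"spin":0,"fingers":1},{"x":0.08,"y":0.22,"z":-0.16,"spin":0,"fingers":1},{"x":0.097,"y":0.275,"z":-0.16,"spin":0,"fingers":1},{"x":0.097,"y":0.33,"z":-0.16,"spin":0,"fingers":1},{"x":0.097,"y":0.345,"z":-0.16,"spin":0,"fingers":1}]}}

```text
time_s: 39.0
tcp_pos: [0.5475, -0.326, 0.2375]
eef_rot: [-180.0, 0.1, -0.2]
contact_force: [0.6, 1.3, -0.2]
gripper_width: 0.0878
gripper_force: 0.0
```

Call:
{"name": "drive_tool", "arguments": {"rows": [{"x":0,"y":0,"z":0,"spin":0,"fingers":1},{"x":0,"y":0,"z":0,"spin":0,"fingers":1},{"x":0,"y":0,"z":0,"spin":0,"fingers":1}]}}

```text
time_s: 39.38
tcp_pos: [0.5483, -0.322, 0.239]
eef_rot: [180.0, -0.0, 0.1]
contact_force: [0.3, -0.3, 0.2]
gripper_width: 0.0878
gripper_force: 0.0
```

Descend to 0.067 and grip the glue, then carry it to the red mat (0.445, −0.0835).

Call:
{"name": "drive_tool", "arguments": {"rows": [{"x":0,"y":0.001,"z":0.06,"spin":0,"fingers":1},{"x":0,"y":0.001,"z":0.11,"spin":0,"fingers":1},{"x":0,"y":0.001,"z":0.15,"spin":0,"fingers":1},{"x":0,"y":0.001,"z":0.171,"spin":0,"fingers":1},{"x":0,"y":0.001,"z":0.171,"spin":0,"fingers":-1},{"x":0,"y":0.001,"z":0.171,"spin":0,"fingers":-1},{"x":0,"y":0.001,"z":0.171,"spin":0,"fingers":-1},{"x":0,"y":0.001,"z":0.171,"spin":0,"fingers":-1},{"x":0,"y":0.001,"z":0.171,"spin":0,"fingers":-1},{"x":0,"y":0.001,"z":0.171,"spin":0,"fingers":-1}]}}

```text
time_s: 40.62
tcp_pos: [0.5483, -0.3242, 0.0682]
eef_rot: [180.0, -0.0, 0.0]
contact_force: [-0.0, 2.7, 4.5]
gripper_width: 0.0437
gripper_force: 15.0
```

Call:
{"name": "drive_tool", "arguments": {"rows": [{"x":0,"y":0,"z":0,"spin":0,"fingers":-1},{"x":0,"y":0,"z":-0.05,"spin":0,"fingers":-1},{"x":0,"y":0,"z":-0.1,"spin":0,"fingers":-1},{"x":0,"y":0,"z":-0.15,"spin":0,"fingers":-1},{"x":-0.02,"y":-0.04,"z":-0.17,"spin":0,"fingers":-1},{"x":-0.04,"y":-0.09,"z":-0.17,"spin":0,"fingers":-1},{"x":-0.06,"y":-0.14,"z":-0.17,"spin":0,"fingers":-1},{"x":-0.08,"y":-0.19,"z":-0.17,"spin":0,"fingers":-1},{"x":-0.103,"y":-0.24,"z":-0.17,"spin":0,"fingers":-1},{"x":-0.103,"y":-0.24,"z":-0.17,"spin":0,"fingers":-1}]}}

```text
time_s: 41.88
tcp_pos: [0.4435, -0.0817, 0.2377]
eef_rot: [-179.9, -0.0, 0.3]
contact_force: [0.5, -1.2, -0.7]
gripper_width: 0.0438
gripper_force: 15.0
```

Call:
{"name": "drive_tool", "arguments": {"rows": [{"x":0,"y":0,"z":0,"spin":0,"fingers":-1},{"x":0,"y":0,"z":0,"spin":0,"fingers":-1}]}}

```text
time_s: 42.12
tcp_pos: [0.4452, -0.0849, 0.2373]
eef_rot: [180.0, 0.0, -0.1]
contact_force: [0.0, -0.4, -1.9]
gripper_width: 0.0437
gripper_force: 15.0
```

Call:
{"name": "drive_tool", "arguments": {"rows": [{"x":0,"y":-0.001,"z":0.06,"spin":0,"fingers":-1},{"x":0,"y":-0.001,"z":0.11,"spin":0,"fingers":-1},{"x":0,"y":-0.001,"z":0.14,"spin":0,"fingers":-1},{"x":0,"y":-0.001,"z":0.153,"spin":0,"fingers":-1},{"x":0,"y":-0.001,"z":0.159,"spin":0,"fingers":-1},{"x":0,"y":-0.001,"z":0.159,"spin":0,"fingers":-1},{"x":0,"y":-0.001,"z":0.159,"spin":0,"fingers":0.7},{"x":0,"y":-0.001,"z":0.159,"spin":0,"fingers":0.7},{"x":0,"y":-0.001,"z":0.159,"spin":0,"fingers":0.7},{"x":0,"y":-0.001,"z":0.159,"spin":0,"fingers":0.7}]}}

```text
time_s: 43.38
tcp_pos: [0.4451, -0.0831, 0.0788]
eef_rot: [-180.0, -0.0, 0.0]
contact_force: [-0.4, 0.3, 0.0]
gripper_width: 0.0734
gripper_force: 0.0
```

Call:
{"name": "drive_tool", "arguments": {"rows": [{"x":0,"y":0,"z":-0.05,"spin":0,"fingers":0.8},{"x":0,"y":0,"z":-0.11,"spin":0,"fingers":1},{"x":0,"y":0,"z":-0.17,"spin":0,"fingers":1},{"x":0,"y":0.06,"z":-0.17,"spin":0,"fingers":1},{"x":0,"y":0.12,"z":-0.17,"spin":0,"fingers":1},{"x":0,"y":0.18,"z":-0.17,"spin":0,"fingers":1},{"x":0,"y":0.24,"z":-0.17,"spin":0,"fingers":1},{"x":0,"y":0.3,"z":-0.17,"spin":0,"fingers":1},{"x":0,"y":0.3,"z":-0.17,"spin":0,"fingers":1},{"x":0,"y":0.3,"z":-0.17,"spin":0,"fingers":1}]}}

```text
time_s: 44.62
tcp_pos: [0.4446, -0.3832, 0.248]
eef_rot: [-180.0, 0.1, -0.1]
contact_force: [-0.4, 1.0, -0.2]
gripper_width: 0.0872
gripper_force: 0.0
```

```bash
python3 - <<'E'
from h import *
c=cap("top");s=cap("scene")
cv2.imwrite("pics/t5.png",cv2.resize(c["img"][170:325,130:440],None,fx=2.5,fy=2.5,interpolation=2)); cv2.imwrite("pics/s5.png",s["img"])
B=(195,170,350,285)
print("pink",rect(c,big(mask(c,(160,60,120),(178,255,255),B)),.115))
cn=big(mask(c,(0,0,110),(180,70,255),(297,244,323,270))); (u,v),rad=cv2.minEnclosingCircle(cn); print("glue ring",rad,w(c,(u,v),.089))
print("stapler",rect(c,big(mask(c,(0,0,0),(180,255,60),(125,195,185,300)),5),.05))
E
```

```text
pink [449.2, 23.7, 49.7, 50.0, -89.7]
glue ring 9.171063423156738 [[ 0.4476899  -0.08101964]]
stapler [466.5, 302.6, 139.7, 43.6, 2.8]
```

View pics/t5.png

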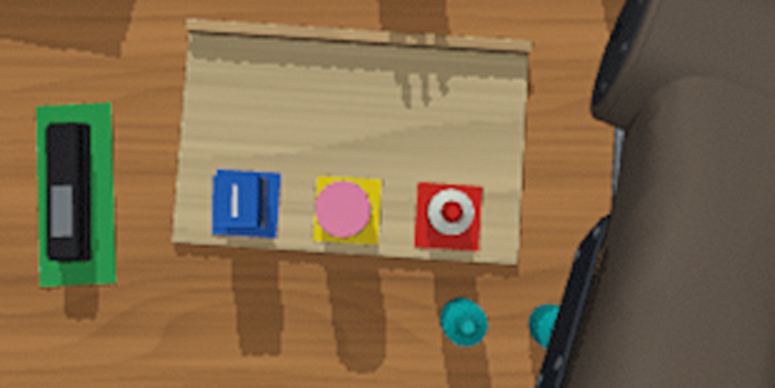

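View pics/s5.png

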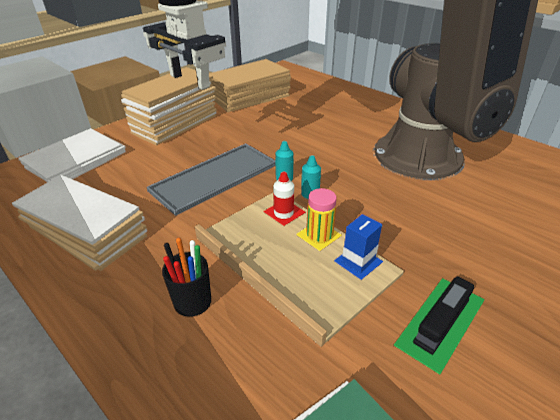

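Both views show the carton, jar and glue upright on the blue, yellow and red mats at scene (361,245), (321,218) and (284,198). They are within about 5 mm of the mat centres. The stapler is in the middle of the green mat at (443,315), the pen cup is unmoved, and the arm is clear.

```bash
python3 -c "
from plant import r
print(r.close_job())"
```

```text
the job is handed in; nothing more can be done
None
```

I handed the job in: the stapler lies in the middle of the green mat, the jar, glue and carton are back upright on their own mats, and the pen cup was not touched; the hand-in returned no verdict.

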